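# Lock the press lubricator and prime it with the oil flask

### The arm

A 6-joint arm with a two-finger parallel gripper is mounted at the origin on the work surface. World frame = base frame: x ahead of the robot, y to its left, z up, the work surface at z = 0. Lengths are in m, angles in rad, forces in N, time in s.
With the tool pointing down it reaches from about 0.425 to 0.95 m from the base axis. Payload 14.7 kg.
Tool frame: the origin (TCP) lies at the very end of the fingers, on their centre line; the grasp point (between the pads) lies 19 mm behind it (manip.grip_depth is the distance from the TCP to the grasp point, in m); z points along the fingers, y is the line along which they close (so a half turn about z gives the same grasp; the last joint's range is limited). The gripper opens to 85 mm and grips with 20 to 120 N. Pads are 22 mm wide; open, the fingers measure 114 mm over their backs; the gripper's body (76 mm by 85 mm) begins 54 mm behind the grasp point. The pads swing forward as they close: fully open they stand 13 mm farther back than shut.
Start: joints at [1.238, 0.48, 1.596, -0, 1.065, -0.047], TCP at [0.183, 0.624, 0.231] pointing down, gripper open.
Joint ranges: [-2.75, 2.75], [-0.82, 2.05], [0.23, 2.67], [-1.56, 4.7], [0.09, 2.69], [-2.92, 2.92]. Speed limits (rad/s): [1.89, 1.89, 2.39, 3.01, 3.01, 3.01].

### API

Orientations are given as a unit quaternion [w, x, y, z].
In Python, from station import manip gives the robot as it stands.
- The arm moves only by the tool step_arm, never from a script. Its argument "increments" is a list of rows, each a list of 2 entries, a list of its own where there are three numbers: the shift along the tool's x, y, z in mm, then the turn about the tool's z in rad. A call has 1 to 12 rows; each row shifts and turns the commanded pose from where the row before left it, along the tool's axes as they then stand; what a row does not reach is not made up. A row lasts 1/10 s, in which the tool goes at most 50 mm and 8.59 degrees, less where a joint would pass 70% of its speed; a pose out of reach is approached as far as the arm can. A call is refused whole if a number of a shift passes 50 or a number of a turn 0.15, either way. A call with a gripper value outside its range is refused whole. "grip" is the closure in counts, from 0 (fully open) to 255 (shut), set as the call begins (left out, the last holds). The fingers move at their own pace and stop on an object; the grip force is fixed at half the most. Time passes only in rows, so rows that do not move let the fingers close. It gives the time, the measured TCP pose, the force, the opening and the grip force at its end, in the units of the state.
- manip.get_obs(): the state, without advancing time (a new reading comes with each control period).
- manip.read_camera(name): name is "side" or "top" or "wrist"; returns (picture, depth): 400x640x3 uint8, red, green, blue; 400x640 float32, m along the optical axis (not along the pixel's ray), 0 where there is no reading.
- manip.calibration(name): a dict with "mtx" (3x3 intrinsics, pixels), "R" (3x3) and "t" (3): a world point X has camera coordinates R X + t. Camera axes: x right, y down, z forward; pixel columns grow to the right and rows downward; lengths in m; the calibration is good to about 2 mm. A picture is of the moment at which its call begins: read the wrist's pose just before it. calibration takes no time and is no camera call; for the wrist camera it gives the pose at the moment of the call.
- manip.finish_job(): hands the job in; it is judged then, once.
The state is a dict: "clock": time; "joints": joint angles; "qvel": joint speeds; "effort": joint torques, N m; "tcp_pos": TCP position; "tcp_rot": TCP orientation; "force": force on the tool from outside, world axes, zero at the start; "moment": the same for the moment, N m; "grip_width": opening from 0.0 (shut) to 1.0 (fully open); "gripper_force": force on a finger pad.
Only numpy, scipy, OpenCV 4.12 (cv2) and the standard library are available. Lean on these libraries where they do the work, as an engineer would, in place of code of your own. Each camera call takes 0.05 s, during which the arm holds its last target. There are 200 camera calls.

### The job

Get the press lubricator ready: first swing the stand's hook bar fully home into its catch, so that the stand is locked before anything presses on it. Then take the round-bellied oil flask, set it upright in the sprung ring cradle and push it all the way down to the spring's stop, and finish still holding it pressed down there, with the hand on the flask and not on the ring; do not let go. Leave the other two bottles and the loose things on the table standing where they are.

Things in the scene. Friction and masses are not known exactly. Their poses are not given: they have to be found in the camera images.
- station: Fixed lubricator stand, turned up to 0.3 rad: dark steel strip 120 (x) x 300 (y) x 18 mm, origin at its underside's centre on the table, -x towards the robot. Grey foot plate (top 25 mm up) over local y -145 to +45. Round grey spring cup (diameter 88, top 60 mm up) at local (0, -70) mm carries the sprung ring. Hook bar pivots at local (0, +30).
- catch (a point): Centre of the top of the hook's steel catch, fixed to the stand at local (0, +128) mm, 50 mm above the table: a jaw open to local -x, 28 mm long in y, 34 mm in x. The end of the closed bar lies in its slot (26 to 44 mm up).
- cradle (a joint): Downward travel of the sprung steel ring, m: 0 = up, 0.018 = on its stop. Spring: about 6 N to start moving, about 15 N at the stop (500 N/m); the weight of the flask (2.2 to 3.6 N) does not move it.
- cradle_mouth (a point): Centre of the sprung ring's top face (moves with the ring). Ring: inner diameter 64 mm, outer 80 mm, 10 mm high; its top is 100 mm above the table when up, 82 mm when on the stop. Same axes as the stand. The seated flask's underside lies about 13 mm below this point.
- hook (a joint): Angle of the hook bar about a vertical axis, rad: 0 = closed, lying along the stand's +y with its end in the catch (hard stop); positive = swung out anticlockwise seen from above, towards the stand's -x; starts between 0.8 and 1.35. It stays where it is left (friction about 0.06 N m, so about 1 N at the pin).
- hook_pin (a point): Centre of the top of the hook bar's upright round thumb pin: 14 mm diameter, 40 mm tall, top 80 mm and foot 40 mm above the table, 60 mm from the pivot. The steel bar below it is 12 mm wide, 112 mm long from the pivot, 32 to 40 mm above the table.
- hook_pivot (a point): Point on the hook bar's vertical pivot axis, 32 mm above the table, fixed to the stand.
- flask: The oil flask, loose, aluminium, 0.22 to 0.36 kg: round (spherical) belly 76 mm in diameter, widest 33 mm up, flat foot 36 mm wide, neck 26 mm thick from 70 to 94 mm up, black cylindrical cap 34 mm in diameter from 94 to 125 mm up. Origin at the centre of its underside, z up its axis. On the robot's right, in one of three places shared with the two other bottles.
- flask_cap (a point): Centre of the top of the flask's cap, 125 mm above its underside.
- cone_bottle: Other bottle: conical aluminium body 80 mm in diameter at the foot, same neck and black cap, 125 mm high; origin at the centre of its underside. Leave it.
- straight_bottle: Other bottle: straight-sided aluminium body 72 mm in diameter, 78 mm high, same neck and black cap, 125 mm high in all; origin at the centre of its underside. Leave it.
- wrench: Steel wrench 200 mm long lying on the table to the right at the back; origin at its underside. Leave it.
- jar: Clear jar with a steel cap, 68 mm in diameter, 85 mm high, near the robot; origin at the centre of its underside. Leave it.
- stud: Hexagon-headed steel stud standing on its head, 42 mm across, 77 mm high, to the left; origin at the centre of its underside. Leave it.
Mind the look-alikes: they are no part of the job. What is shaped like the flask but orange or red is not meant.

How it is judged:
On the way:
1. the hook bar is fully home in its catch (value of joint hook below 0.08 rad), for 0.2 s.
At the end, for the whole second after the job is handed in: Hook within 0.1 rad of closed. Flask upright (0.15 rad), centred in the ring (8 mm), foot 8 to 19 mm below its top, pressing with over 6 N; ring down over 14 of its 18 mm and still, held by the fingers on the flask (over 3 N), the arm not touching the ring (value of joint hook below 0.1 rad and value of joint cradle above 0.014 m and horizontal distance between flask and cradle_mouth below 0.008 m and z of flask in the frame of cradle_mouth between -0.019 and -0.008 m and angle between flask's own z axis and vertical below 0.15 rad and contact force between the fingers and flask above 3 N and contact force between each of the arm, the fingers and cradle below 1 N and contact force between flask and cradle above 6 N and linear speed of flask below 0.02 m/s); the arm keeps its last pose, push and grip.
It fails at once if the cradle was pressed while the hook was still out of its catch (value of joint hook above 0.15 rad and value of joint cradle above 0.006 m).
It fails at once if another bottle or a loose thing was tipped over or pushed more than 40 mm away (distance of any of cone_bottle, straight_bottle, wrench, jar, stud from where it was at the start of the episode above 0.04 m or angle between any of cone_bottle, straight_bottle, jar, stud's own z axis and vertical above 0.5 rad).
It also fails if it takes over 46 s, if anything falls off the work surface, if the arm or the gripper's body presses on something with over 40 N, if the wrist force passes 120 N, or if a joint passes its speed limit or range.

## Working session

There is one attempt and no reset: what is moved stays moved. The work goes in short steps, Python scripts to look and compute and a tool call to move; the robot and the scene stay as the last step left them, time stands still between calls to the robot, and variables do not carry over. Pictures are saved under pics/ and viewed, at most 10 in all, crops included, and the job is handed in when it is done.

Besides the shell and the picture viewer there is one more tool, called after "Request:" as a command line: name --argument value ..., lists and objects as JSON in quotes. step_arm: Moves the arm, as the interface text tells. Its arguments: {"type":"object","properties":{"increments":{"type":"array"},"grip":{"type":"number"}},"required":["increments"]}

```bash
mkdir -p pics
cat > look.py <<'E'
import numpy as np, cv2
from station import manip
def shot(name,fn=None):
    c=manip.calibration(name); im,d=manip.read_camera(name)
    np.savez(f'pics/{name}.npz',im=im,d=d,K=c['mtx'],R=c['R'],t=c['t'])
    if fn: cv2.imwrite(fn,im[:,:,::-1])
    return load(name)
def load(name):
    z=np.load(f'pics/{name}.npz'); return z['im'],z['d'],z['K'],z['R'],z['t']
def cloud(d,K,R,t):
    v,u=np.mgrid[:d.shape[0],:d.shape[1]]
    p=np.stack([(u-K[0,2])/K[0,0]*d,(v-K[1,2])/K[1,1]*d,d],-1)
    return (p-t)@R   # world
def ray(u,v,z,K,R,t):
    r=R.T@np.linalg.solve(K,[u,v,1]); o=-R.T@t
    return o+r*(z-o[2])/r[2]
E
python3 - <<'E'
from look import *
o=manip.get_obs(); print({k:np.round(v,3).tolist() for k,v in o.items()}, manip.grip_depth)
shot('top','pics/top1.png'); shot('side','pics/side1.png')
E
```

```text
{'clock': 0.0, 'joints': [1.238, 0.481, 1.597, 0.0, 1.065, -0.047], 'qvel': [-0.0, -0.001, -0.001, 0.002, -0.002, -0.002], 'effort': [-0.004, -95.066, -43.014, -0.0, 0.013, 0.0], 'tcp_pos': [0.183, 0.623, 0.231], 'tcp_rot': [-0.0, 0.142, 0.99, -0.001], 'force': [0.568, 0.364, -0.116], 'moment': [-0.005, 0.012, -0.018], 'gripper_force': 0.0, 'grip_width': 1.0} 0.0187
```

View pics/top1.png

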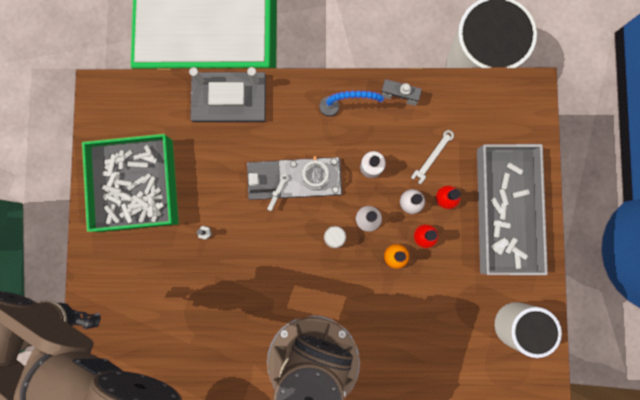

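View pics/side1.png

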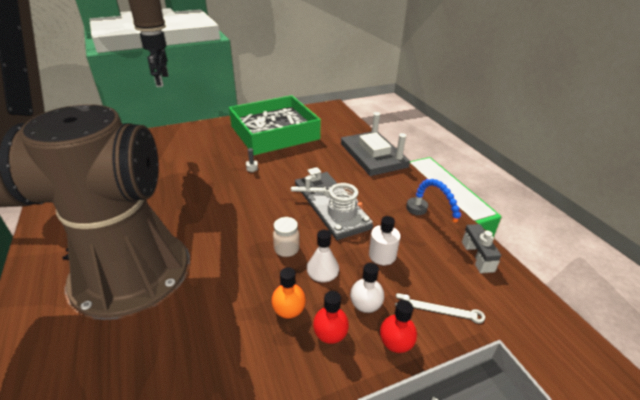

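The top view shows the stand at about (295,178), its ring at (316,173), the hook bar from (288,178) to (270,208), and the round silver flask at (412,202), which the side view confirms at (367,292). The cone bottle is at (369,218) and the straight one at (373,163).

Run:
```python
from look import *
im,d,K,R,t=load('top'); P=cloud(d,K,R,t)
print('cam',-R.T@t,K[0,0])
print('table z',np.median(P[250:280,120:250,2]))
# black caps
def cap(u0,v0,im,P,r=16,zlo=.105,zhi=.14):
    s=np.s_[v0-r:v0+r,u0-r:u0+r]; p=P[s].reshape(-1,3); c=im[s].reshape(-1,3)
    m=(p[:,2]>zlo)&(p[:,2]<zhi)&(c.max(1)<70); q=p[m]
    return m.sum(),(q.min(0)+q.max(0))/2,np.median(q,0)
for n,(u,v) in dict(flask=(415,202),cone=(372,214),straight=(376,160),redR=(450,196),redL=(430,236),orange=(400,256)).items():
    n_,a,b=cap(u,v,im,P); print(n,n_,a.round(3),b.round(3))
# stand region
s=np.s_[155:212,240:345]; p=P[s].reshape(-1,3)
for lo,hi,n in [(.09,.11,'ring'),(.065,.085,'pin'),(.044,.056,'catch'),(.028,.044,'bar'),(.012,.03,'plates')]:
    m=(p[:,2]>lo)&(p[:,2]<hi); q=p[m]
    print(n,m.sum(),q.min(0).round(3),q.max(0).round(3),np.median(q,0).round(3))
m=(p[:,2]>.012)&(p[:,2]<.06)
print(cv2.minAreaRect((p[m,:2]*1000).astype(np.float32)))
m=(p[:,2]>.012)&(p[:,2]<.022)
print(cv2.minAreaRect((p[m,:2]*1000).astype(np.float32)))
cv2.imwrite('pics/crop.png',cv2.resize(im[145:235,235:435,::-1],None,fx=4,fy=4,interpolation=cv2.INTER_CUBIC))
```

```text
cam [ 0.35278482 -0.04113878  1.63593407] 507.76581088781666
table z 0.0002158615341498808
flask 68 [ 0.507 -0.309  0.125] [ 0.507 -0.309  0.125]
cone 65 [ 0.456 -0.174  0.125] [ 0.456 -0.174  0.125]
straight 63 [ 0.621 -0.184  0.126] [ 0.621 -0.184  0.124]
redR 83 [ 0.522 -0.423  0.123] [ 0.522 -0.421  0.124]
redL 71 [ 0.4   -0.35   0.126] [ 0.4   -0.35   0.125]
orange 58 [ 0.336 -0.259  0.125] [ 0.338 -0.259  0.124]
ring 201 [ 0.548 -0.043  0.092] [0.626 0.034 0.109] [ 0.589 -0.003  0.1  ]
pin 50 [ 0.521 -0.046  0.065] [0.62  0.124 0.085] [0.592 0.009 0.077]
catch 160 [ 0.485 -0.046  0.044] [0.642 0.208 0.056] [0.576 0.179 0.049]
bar 729 [ 0.48  -0.081  0.028] [0.653 0.208 0.044] [0.583 0.018 0.031]
plates 2493 [ 0.479 -0.088  0.012] [0.654 0.216 0.03 ] [0.581 0.079 0.022]
((564.0281982421875, 63.48943328857422), (174.81190490722656, 299.95074462890625), 3.575592517852783)
((564.0281982421875, 63.48943328857422), (174.81190490722656, 299.95074462890625), 3.575592517852783)
```

View pics/crop.png

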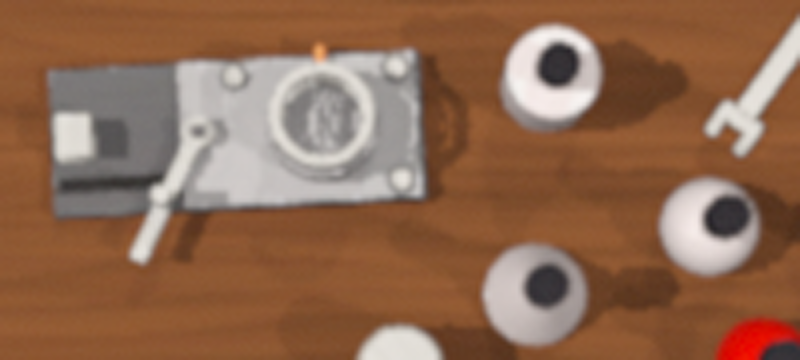

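The crop shows the pivot at (200,130), the pin at (162,192), the bar end at (140,258), the catch at (75,137) and the ring at (322,115). The stand is almost aligned with the world axes.

Run:
```python
from look import *
im,d,K,R,t=load('top'); P=cloud(d,K,R,t)
f=lambda u,v,z: ray(235+(u+.5)/4-.5,145+(v+.5)/4-.5,z,K,R,t).round(3)
for n,a in dict(pivot=(200,130,.042),pin=(162,188,.08),end=(140,260,.04),catch=(75,137,.05),ring=(322,115,.1)).items(): print(n,f(*a))
p=P[155:212,240:345].reshape(-1,3)
q=p[(p[:,2]>.094)&(p[:,2]<.106)]; print('ring fit',cv2.minEnclosingCircle((q[:,:2]*1000).astype(np.float32)))
q=p[(p[:,2]>.044)&(p[:,2]<.056)&(p[:,1]>.15)]; print('catch',q.min(0),q.max(0),np.median(q,0))
q=p[(p[:,2]>.06)&(p[:,2]<.085)&(p[:,1]>.06)]; print('pin',q.round(3))
q=p[(p[:,2]>.031)&(p[:,2]<.042)&(p[:,1]>.06)&(p[:,1]<.16)]; print('bar',len(q),cv2.fitLine(q[:,:2].astype(np.float32),cv2.DIST_HUBER,0,.01,.01).ravel())
q=p[(p[:,2]>.013)&(p[:,2]<.022)&(p[:,1]>.14)]; print('strip',cv2.minAreaRect((q[:,:2]*1000).astype(np.float32)))
```

```text
pivot [0.584 0.092 0.042]
pin [0.533 0.117 0.08 ]
end [0.481 0.138 0.04 ]
catch [0.577 0.19  0.05 ]
ring [ 0.587 -0.006  0.1  ]
ring fit ((587.3307495117188, -5.270889759063721), 40.11114501953125)
catch [0.56048702 0.1778788  0.04417611] [0.59331015 0.20762044 0.05546568] [0.57733417 0.19100478 0.05001596]
pin [[0.569 0.199 0.062]
 [0.532 0.121 0.078]
 [0.533 0.119 0.072]
 [0.532 0.115 0.079]
 [0.529 0.117 0.083]
 [0.529 0.115 0.077]
 [0.525 0.123 0.085]
 [0.526 0.121 0.077]
 [0.526 0.118 0.078]
 [0.526 0.115 0.077]
 [0.528 0.113 0.065]
 [0.523 0.124 0.082]
 [0.523 0.121 0.079]
 [0.523 0.117 0.082]
 [0.523 0.114 0.082]
 [0.522 0.123 0.062]
 [0.521 0.119 0.066]
 [0.521 0.116 0.07 ]]
bar 134 [ 0.89644504 -0.443155    0.57058716  0.09634   ]
strip ((577.1611938476562, 177.83660888671875), (120.36126708984375, 75.13671112060547), 0.8830391764640808)
```

Request:
step_arm --increments '[[[-35,-28,6],0],[[-35,-28,6],0],[[-35,-28,6],0],[[-35,-28,6],0],[[-35,-28,6],0],[[-35,-28,6],0],[[-35,-28,6],0],[[-35,-28,6],0],[[-35,-28,6],0],[[-35,-28,6],0],[[-35,-28,6],0],[[-35,-28,6],0.1]]' --grip 165

```text
clock: 1.3
tcp_pos: [0.4922, 0.1811, 0.159]
tcp_rot: [-0.0, 0.192, 0.981, -0.0]
force: [0.2, 0.1, 0.2]
grip_width: 0.354
gripper_force: 0.0
```

```bash
cat >> look.py <<'E'
from scipy.spatial.transform import Rotation
def rot(o): return Rotation.from_quat(np.roll(o['tcp_rot'],-1)).as_matrix()
def to(target,yang=None):
    """tool-frame shift (mm) to target, turn so that tool y points at world angle yang (mod pi)"""
    o=manip.get_obs(); M=rot(o); s=M.T@(np.array(target)-o['tcp_pos'])*1000
    a=np.arctan2(M[1,1],M[0,1]); tr=None if yang is None else -((yang-a+np.pi/2)%np.pi-np.pi/2)
    print('tcp',o['tcp_pos'].round(4),'y-ang',a.round(3),'tilt',np.round(M[:2,2],3),'F',o['force'].round(1),'grip',round(o['grip_width'],3),round(o['gripper_force'],1),'t',o['clock'],'j6',o['joints'][5].round(2))
    print('shift',s.round(1),'turn',tr)
E
python3 - <<'E'
from look import *
to([.527,.118,.14],np.deg2rad(67))
shot('wrist','pics/wrist1.png')
E
```

```text
tcp [0.4922 0.1811 0.159 ] y-ang 1.185 tilt [-0. -0.] F [0.2 0.1 0.2] grip 0.354 0.0 t 1.3 j6 -0.89
shift [-56.  -45.4  19. ] turn 0.015411267017778174
```

View pics/wrist1.png

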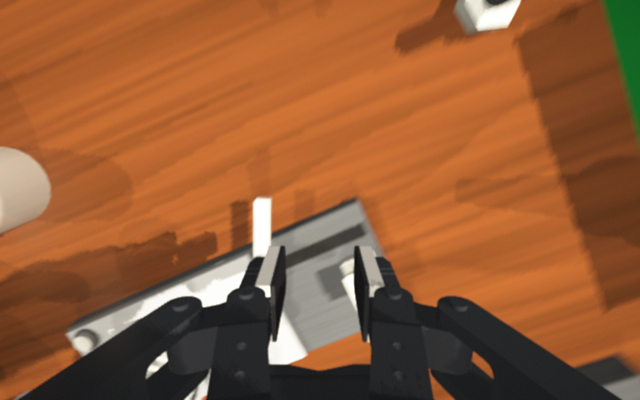

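The wrist view shows the free end of the bar at (262,200), where I expected it. The fingers hide the pin. I'll lower the half-open fingers so they cage the pin.

Request:
step_arm --increments '[[[-19,-15,6],0],[[-19,-15,6],0],[[-18,-15.4,7],0],[[0,0,20],0],[[0,0,20],0],[[0,0,20],0],[[0,0,15],0],[[0,0,10],0],[[0,0,0],0]]'

```text
clock: 2.25
tcp_pos: [0.5254, 0.1196, 0.0542]
tcp_rot: [-0.001, 0.192, 0.981, -0.0]
force: [0.9, -0.6, -0.3]
grip_width: 0.351
gripper_force: 0.0
```

Run:
```python
from look import *
to([.527,.118,.055],np.deg2rad(67))
piv=np.array([.582,.0946]); M=rot(manip.get_obs())
# arc: tool commanded so its trailing pad pushes; overtravel handled later
tgt=lambda th: piv+.06*np.array([np.cos(np.pi/2+.052+th),np.sin(np.pi/2+.052+th)])
a=1.185; p=manip.get_obs()['tcp_pos'][:2]
for th in np.linspace(.97,-.13,9):
    q=tgt(th); na=th+.052
    ty=np.array([np.cos(a),np.sin(a)]); tx=np.array([-np.sin(a),np.cos(a)])  # tool x: check
    print(np.round([th,*((q-p)@np.c_[M[:2,0] if 0 else -np.array([np.sin(a),-np.cos(a)]),ty]*1000),a-na],2))
    p=q;a=na
print(M[:2,:2].T)
```

```text
tcp [0.5254 0.1196 0.0542] y-ang 1.185 tilt [-0.002 -0.   ] F [ 0.9 -0.6 -0.3] grip 0.351 0.0 t 2.25 j6 -1.02
shift [-2.1 -0.9 -0.8] turn 0.015625258240793416
[ 0.97 -2.61  7.83  0.16]
[ 0.83 -0.57  8.22  0.14]
[ 0.7  -0.57  8.22  0.14]
[ 0.56 -0.57  8.22  0.14]
[ 0.42 -0.57  8.22  0.14]
[ 0.28 -0.57  8.22  0.14]
[ 0.14 -0.57  8.22  0.14]
[ 0.01 -0.57  8.22  0.14]
[-0.13 -0.57  8.22  0.14]
[[-0.92649517  0.37630217]
 [ 0.37630065  0.92649692]]
```

Request:
step_arm --increments '[[[-2.6,7.8,0],0.14],[[-0.6,8.2,0],0.14],[[-0.6,8.2,0],0.14],[[-0.6,8.2,0],0.14],[[-0.6,8.2,0],0.14],[[-0.6,8.2,0],0.14],[[-0.6,8.2,0],0.14],[[-0.6,8.2,0],0.14],[[0,0,0],0]]'

```text
clock: 3.15
tcp_pos: [0.5799, 0.1553, 0.0561]
tcp_rot: [0.0, 0.685, 0.729, 0.001]
force: [-0.0, 0.4, -0.1]
grip_width: 0.35
gripper_force: 0.0
```

Run:
```python
from look import *
to([.582-.0031,.0946+.06,.055],.052)
```

```text
tcp [0.5799 0.1553 0.0561] y-ang 0.062 tilt [0.002 0.   ] F [-0.   0.4 -0.1] grip 0.35 0.0 t 3.15 j6 0.15
shift [-0.6 -1.1  1.1] turn 0.010298517675455088
```

Request:
step_arm --increments '[[[0,4,1],0],[[0,3,0],0],[[0,2,0],0],[[0,0,0],0]]'

```text
clock: 3.55
tcp_pos: [0.5854, 0.1554, 0.0541]
tcp_rot: [-0.001, 0.683, 0.731, -0.002]
force: [-12.2, 1.2, 9.2]
grip_width: 0.35
gripper_force: 6.1
```

Request:
step_arm --increments '[[[0,2,0],0],[[0,0,0],0],[[0,0,0],0],[[0,-7,0],0],[[0,0,-20],0],[[0,0,-40],0],[[0,0,-40],0],[[30,0,-20],0],[[40,0,0],0],[[40,0,0],0]]' --grip 165

```text
clock: 4.55
tcp_pos: [0.5762, 0.2661, 0.1757]
tcp_rot: [0.001, 0.683, 0.73, 0.001]
force: [-0.1, 0.1, -0.2]
grip_width: 0.351
gripper_force: 0.0
```

Run:
```python
from look import *
to([.507,-.309,.25],0.0)
im,d,K,R,t=shot('top','pics/top2.png'); P=cloud(d,K,R,t)
p=P[150:215,235:345].reshape(-1,3)
q=p[(p[:,2]>.065)&(p[:,2]<.088)&(p[:,1]>.1)&(p[:,1]<.2)&(p[:,0]>.5)&(p[:,0]<.64)]; print(len(q),np.median(q,0))
q=p[(p[:,2]>.031)&(p[:,2]<.044)&(p[:,1]>.1)&(p[:,1]<.16)]; print('bar',len(q),cv2.fitLine(q[:,:2].astype(np.float32),cv2.DIST_HUBER,0,.01,.01).ravel())
cv2.imwrite('pics/crop2.png',cv2.resize(im[145:235,235:435,::-1],None,fx=4,fy=4,interpolation=cv2.INTER_CUBIC))
```

```text
tcp [0.5762 0.2661 0.1757] y-ang 0.066 tilt [0.002 0.001] F [-0.1  0.1 -0.2] grip 0.351 0.0 t 4.55 j6 0.32
shift [-569.2 -106.7  -75. ] turn 0.06594672186621198
17 [0.57854772 0.15292753 0.08069022]
bar 63 [ 0.12057396 -0.99270433  0.5802174   0.12474637]
```

View pics/crop2.png

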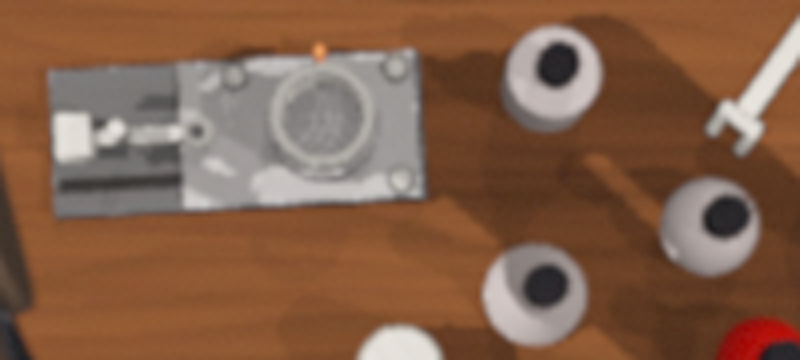

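The hook is closed: the pin is at (112,130), in line with the catch. Next I'll go above the flask.

Request:
step_arm --increments '[[[-40,-7.6,-8],0],[[-40,-7.6,-8],0],[[-40,-7.6,-8],0],[[-40,-7.6,-8],0],[[-40,-7.6,-8],0],[[-40,-7.6,-5],0],[[-40,-7.6,0],0],[[-40,-7.6,0],0],[[-40,-7.6,0],0],[[-40,-7.6,0],0],[[-40,-7.6,0],0],[[-40,-7.6,0],0]]' --grip 75

```text
clock: 5.8
tcp_pos: [0.5153, -0.2217, 0.2195]
tcp_rot: [0.0, 0.683, 0.73, 0.0]
force: [-0.1, 0.3, 0.3]
grip_width: 0.704
gripper_force: 0.0
```

Run:
```python
from look import *
to([.507,-.309,.15],0.066)
im,d,K,R,t=shot('wrist','pics/wrist2.png'); P=cloud(d,K,R,t)
m=(P[:,:,2]>.117)&(P[:,:,2]<.135)&(im.max(2)<80)&(np.hypot(P[:,:,0]-.507,P[:,:,1]+.309)<.04)
q=P[m]; print(m.sum(), q[:,:2].min(0) if len(q) else 0,q[:,:2].max(0) if len(q) else 0)
print('proj',(lambda c:(K@c/c[2]).round())(R@np.array([.507,-.309,.125])+t))
```

```text
tcp [ 0.5153 -0.2217  0.2195] y-ang 0.067 tilt [ 0.001 -0.   ] F [-0.1  0.3  0.3] grip 0.704 0.0 t 5.8 j6 -0.53
shift [-86.6 -14.2  69.5] turn 0.0011046610189562323
1431 [ 0.48950138 -0.32800639] [ 0.52195214 -0.29437078]
proj [301. 311.   1.]
```

View pics/wrist2.png

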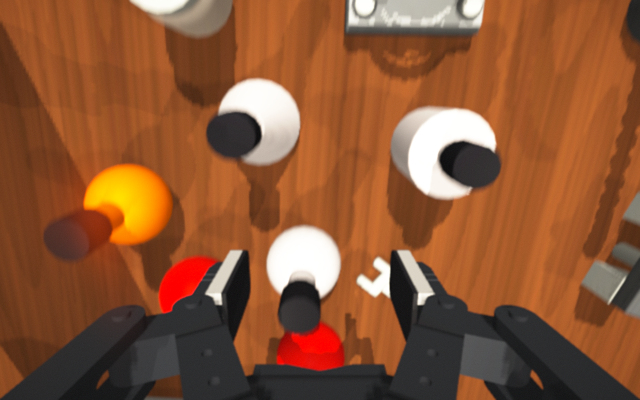

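The wrist view shows the silver round flask with its cap at (300,308), which puts the cap centre at about (0.506, -0.311). I'll descend and grip the cap.

Request:
step_arm --increments '[[[-30,-5,10],0],[[-30,-5,15],0],[[-28.5,-5.3,15],0],[[0,0,20],0],[[0,0,25],0],[[0,0,25],0],[[0,0,16],0],[[0,0,6],0],[[0,0,0],0]]'

```text
clock: 6.75
tcp_pos: [0.5059, -0.309, 0.0868]
tcp_rot: [-0.001, 0.683, 0.73, -0.0]
force: [0.1, -0.3, 0.8]
grip_width: 0.711
gripper_force: 0.0
```

Request:
step_arm --increments '[[[0,0,0],0],[[0,0,0],0],[[0,0,0],0],[[0,0,0],0],[[0,0,0],0],[[0,0,0],0]]' --grip 255

```text
clock: 7.35
tcp_pos: [0.5066, -0.3096, 0.0886]
tcp_rot: [0.001, 0.684, 0.73, 0.0]
force: [-2.2, -0.8, 6.3]
grip_width: 0.382
gripper_force: 59.0
```

The grip holds at 32.5 mm and 59 N. I'll lift and carry the flask over the ring.

Request:
step_arm --increments '[[[0,0,-20],0],[[0,0,-40],0],[[0,0,-40],0],[[0,0,-40],0],[[25,8,-5],0],[[35,12,0],0],[[40,13.5,0],0],[[40,13.5,0],0],[[40,13.5,0],0],[[40,13.5,0],0],[[40,13.5,0],0],[[30,10,0],0]]'

```text
clock: 8.55
tcp_pos: [0.585, -0.0111, 0.2331]
tcp_rot: [0.0, 0.683, 0.73, 0.0]
force: [0.2, -1.4, -3.7]
grip_width: 0.38
gripper_force: 60.4
```

Request:
step_arm --increments '[[[8,3,0],0],[[0,0,0],0],[[0,0,0],0]]'

```text
clock: 8.85
tcp_pos: [0.5869, -0.006, 0.2326]
tcp_rot: [0.0, 0.684, 0.73, -0.0]
force: [0.4, 0.5, -3.9]
grip_width: 0.383
gripper_force: 60.4
```

Run:
```python
from look import *
to([.587,-.005,.23],0.066)
shot('wrist','pics/wrist3.png'); im,*_=shot('side')
im,d,K,R,t=load('side'); P=cloud(d,K,R,t)
c=R@np.array([.587,-.005,.12])+t; u,v=(K@c/c[2])[:2].astype(int)
u0,v0=max(u-50,0),max(v-75,0)
cv2.imwrite('pics/side3.png',cv2.resize(im[v0:v0+150,u0:u0+100,::-1],None,fx=4,fy=4,interpolation=cv2.INTER_CUBIC)); print(u,v)
# belly sphere fit
m=(np.hypot(P[:,:,0]-.587,P[:,:,1]+.005)<.06)&(P[:,:,2]>.146)&(P[:,:,2]<.205)&(im.min(2)>40)
q=P[m]; print(len(q),q.min(0),q.max(0))
from scipy.optimize import least_squares
r=least_squares(lambda x:np.linalg.norm(q-x,axis=1)-.038,[.587,-.005,.175],loss='soft_l1',f_scale=.003); print('belly',r.x,r.cost)
```

```text
tcp [ 0.5869 -0.006   0.2326] y-ang 0.065 tilt [ 0. -0.] F [ 0.4  0.5 -3.9] grip 0.383 60.4 t 8.85 j6 -0.13
shift [1.  0.1 2.6] turn -0.000764436408634328
343 184
461 [ 0.55078435 -0.04833486  0.1468377 ] [0.61989666 0.01167276 0.20494695]
belly [ 0.58906098 -0.00865816  0.17703273] 0.0003567361026525867
```

View pics/side3.png

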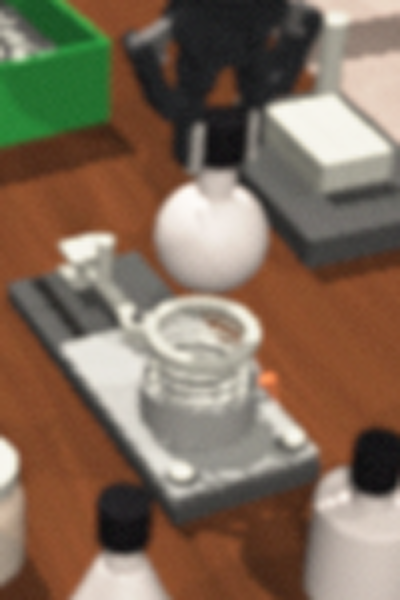

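The flask hangs upright at (212,230), just above the ring at (205,335). I'll compare both in the same camera to get the offset.

Run:
```python
from look import *
im,d,K,R,t=load('side'); P=cloud(d,K,R,t)
m=(np.hypot(P[:,:,0]-.587,P[:,:,1]+.005)<.05)&(P[:,:,2]>.095)&(P[:,:,2]<.106)
q=P[m]; print(len(q),cv2.minEnclosingCircle((q[:,:2]*1000).astype(np.float32)),np.median(q[:,2]))
```

```text
186 ((586.131103515625, -7.7230024337768555), 41.836212158203125) 0.0989567774029908
```

Request:
step_arm --increments '[[[1,-1,10],0],[[0,0,15],0],[[0,0,15],0],[[0,0,8],0],[[0,0,4],0],[[0,0,3],0],[[0,0,3],0],[[0,0,2],0],[[0,0,0],0],[[0,0,0],0]]'

```text
clock: 9.95
tcp_pos: [0.5863, -0.0044, 0.1728]
tcp_rot: [0.0, 0.684, 0.73, 0.0]
force: [-1.2, 0.3, 2.6]
grip_width: 0.38
gripper_force: 61.0
```

Request:
step_arm --increments '[[[0,0,3],0],[[0,0,3],0],[[0,0,3],0],[[0,0,2],0],[[0,0,2],0],[[0,0,1],0],[[0,0,0],0],[[0,0,0],0]]'

```text
clock: 10.75
tcp_pos: [0.5864, -0.0044, 0.1586]
tcp_rot: [0.0, 0.684, 0.73, 0.0]
force: [-2.3, -0.6, 10.3]
grip_width: 0.379
gripper_force: 61.7
```

Request:
step_arm --increments '[[[0,0,1],0],[[0,0,1],0],[[0,0,0],0],[[0,0,0],0]]'

```text
clock: 11.15
tcp_pos: [0.5864, -0.0044, 0.1567]
tcp_rot: [0.0, 0.684, 0.73, 0.0]
force: [-2.3, -0.4, 11.8]
grip_width: 0.383
gripper_force: 61.9
```

Request:
step_arm --increments '[[[0,0,1],0],[[0,0,0.5],0],[[0,0,0],0],[[0,0,0],0],[[0,0,0],0]]'

```text
clock: 11.65
tcp_pos: [0.5866, -0.0045, 0.1559]
tcp_rot: [0.001, 0.684, 0.73, 0.0]
force: [-6.3, -1.5, 22.2]
grip_width: 0.378
gripper_force: 63.2
```

Run:
```python
from look import *
to([.5864,-.0044,.157],0.066)
shot('side'); im,d,K,R,t=load('side'); P=cloud(d,K,R,t)
cv2.imwrite('pics/side4.png',cv2.resize(im[109:259,283:403,::-1],None,fx=4,fy=4,interpolation=cv2.INTER_CUBIC))
m=(np.hypot(P[:,:,0]-.587,P[:,:,1]+.005)<.045)&(P[:,:,2]>.09)&(P[:,:,2]<.138)&(im.min(2)>40)
q=P[m]
from scipy.optimize import least_squares
r=least_squares(lambda x:np.linalg.norm(q-x,axis=1)-.038,[.587,-.005,.103],loss='soft_l1',f_scale=.003); print('belly',r.x)
```

```text
tcp [ 0.5866 -0.0045  0.1559] y-ang 0.065 tilt [ 0.001 -0.   ] F [-6.3 -1.5 22.2] grip 0.378 63.2 t 11.65 j6 -0.12
shift [ 0.1 -0.2 -1.1] turn -0.000952535247312758
belly [ 0.58887526 -0.00682247  0.10055405]
```

View pics/side4.png

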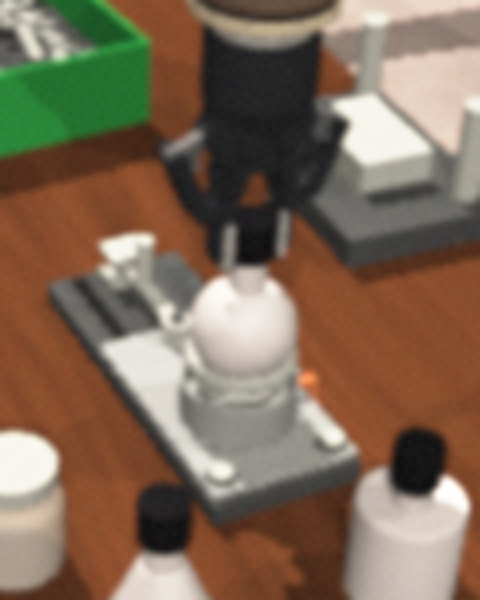

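The flask sits upright in the lowered ring at (243,380), and the hook bar is in its catch at (130,255). The force jumped to 22 N, which means the ring is on its stop.

```bash
python3 -c "
from station import manip
print(manip.finish_job())"
```

```text
the job is handed in; nothing more can be done
None
```

I closed the hook bar into its catch, then set the flask upright in the ring and pressed it to the stop. I handed the job in at about 12 s with the hand still gripping the cap (22 N on the wrist); the judge returned no result.

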